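Sanitise the bracket seam, then hold the lamp over the scoop

ROBOT

A 6-joint arm with a two-finger parallel gripper is mounted at the origin on the work surface. World frame = base frame: x ahead of the robot, y to its left, z up, the work surface at z = 0. Lengths are in m, angles in rad, forces in N, time in s.
With the tool pointing down it reaches from about 0.275 to 0.75 m from the base axis. Payload 10.2 kg.
Tool frame: the origin (TCP) lies midway between the tips of the shut fingers; the grasp point (between the pads) lies 19 mm behind it (env.hold_point_z is the distance from the TCP to the grasp point, in m); x points along the fingers, z is the direction in which the jaws open and shut, and the axes are right-handed (so a half turn about x gives the same grasp; the last joint's range is limited). The gripper opens to 85 mm and grips with 20 to 120 N. Pads are 22 mm wide; open, the fingers measure 114 mm over their backs; the gripper's body (76 mm by 85 mm) begins 54 mm behind the grasp point. The pads swing forward as they close: fully open they stand 13 mm farther back than shut.
Start: joints at [-1.374, 0.313, 1.498, -0, 1.331, -0.223], TCP at [0.214, -0.479, 0.231] pointing down, gripper open.
Joint ranges: [-2.94, 2.94], [-0.97, 2.17], [0.19, 2.56], [-1.23, 4.37], [0.02, 3.11], [-2.88, 2.88]. Speed limits (rad/s): [2.39, 2.39, 3.01, 3.14, 3.14, 3.14].

INTERFACE

Orientations are given as a unit quaternion [x, y, z, w].
In Python, from bench import env, kinematics, monitor, eyes, job gives the robot as it stands. The module is installed in compiled form; this text tells all that it offers. Calls block until the motion is done:
- env.reach(position, orientation): joint-space move of the TCP to a pose.
- env.movel(position, velocity=0.15, frame=None, guard=None): straight line of the TCP; frame=None keeps the orientation; velocity is the mean speed in m/s. With guard (N) it stops when the force on the tool has changed by that much, and returns True; else False.
- env.set_joints(angles): joint-space move.
- env.release() and env.close_gripper(effort=None): open the fingers fully, or close them until they stop; effort is the grip in N (None keeps the last).
- env.hold(seconds).
- kinematics.ik(position, orientation): joint angles nearest the present ones, or None.
- monitor.sense(): the state.
- eyes.grab_frame(name): name is "side" or "top"; returns a dict with "frame" (384x512x3 uint8, red, green, blue), "mtx" (3x3 intrinsics, pixels), "view" (4x4, takes a point from world to camera coordinates). Camera axes: x right, y down, z forward; pixel columns grow to the right and rows downward; lengths in m; the calibration is good to about 2 mm. A picture is of the moment at which its call begins. There is no depth.
A pose or a line that the arm cannot do raises env.MotionError and nothing moves.
- job.hand_in(): hands the job in, once; it reports no verdict.
The state is a dict: "clock": time; "joints": joint angles; "qvel": joint speeds; "joint_efforts": joint torques, N m; "position": TCP position; "ee_rot": TCP orientation; "contact_force": force on the tool from outside, world axes, zero at the start; "ft_torque": the same for the moment, N m; "finger_gap": opening from 0.0 (shut) to 1.0 (fully open).
Only numpy, scipy, OpenCV 4.12 (cv2) and the standard library are available. Lean on these libraries where they do the work, as an engineer would, in place of code of your own. Each camera call takes 0.05 s, during which the arm holds its last target. There are 200 camera calls.

TASK

Take the white ultraviolet sanitising wand straight up out of its cradle and, keeping it upright and its oblong lamp lengthwise over the seam, pass it slowly (about 2 cm a second) along the whole dark seam on top of the clamp-on shelf bracket, from the end by the orange knob to the other end, with the lamp about 1 cm above the metal and never touching it. Then carry the wand over the row of spice vials to the copper scoop on the black trivet and stop with the lamp centred over the scoop's trough and lengthwise with it, about 1 cm above the rim, not touching. Finish still holding the wand still and upright there (do not put it down or let go), and leave the scoop, vials, dishes and jars where they are.

Things in the scene. Friction and masses are not known exactly. Their poses are not given: they have to be found in the camera images.
- wand: white upright wand, 170 mm tall, about 0.14 kg, loose in its cradle. Origin: centre of the lamp window on its flat underside; z up the handle, x along the oblong lamp (either way round is the same). Lamp head 52 (x) x 20 (y) x 18 mm with a violet band; above it a 24 x 24 mm square handle, 18 to 170 mm above the origin, grey from 120 to 165 mm: grip there from above, across either pair of faces
- cradle: white fixed charging cradle, 68 (x) x 36 (y) x 20 mm high, origin under its centre, with an open-topped pocket 56 x 24 mm whose floor is 6 mm above the counter; the wand stands 14 mm deep in it, wand x along cradle x, and lifts straight up
- bracket: aluminium shelf bracket clamped on a 150 x 70 mm beech board, fixed. Origin on the counter under the seam's middle; x along the seam toward the orange knob. Flat arm 160 (x) x 44 (y) mm, top 85 mm above the origin; the dark seam, 3 mm wide, runs along its middle from x = +50 (knob end, start here) to -50 mm (finish). Knob 26 mm across, 60 mm up, reaches x = +114 mm
- seam_start (a point): end of the dark seam by the orange knob, on the arm's top face
- seam_end (a point): other end of the dark seam, on the arm's top face
- scoop: copper-coloured steel scoop, loose, 0.16 kg, lying level on the trivet. Origin: underside, below the centre of its trough; z up, x along the trough, handle toward -x. Trough 84 (x) x 51 (y) mm, rim 30 mm above the origin, front (+x) end open; round handle from x = -42 to -136 mm, 32 mm high at most
- scoop_mouth (a point): centre of the trough's mouth, at rim height, 30 mm above the scoop's origin: the lamp window stops about 10 mm above this point
- trivet: round black silicone trivet, 170 mm across, 8 mm thick, fixed; origin under its centre
- vial_stand: wooden stand, fixed, 170 (x) x 50 (y) x 45 mm high, origin under its centre; five glass vials 30 mm apart stand in a row along its x, corks 107 mm above the counter
- vial0: corked glass spice vial, 20 mm across, 97 mm tall, loose in the stand -60 mm along its x; origin at its foot; bystander
- vial1: corked glass spice vial, 20 mm across, 97 mm tall, loose in the stand -30 mm along its x; origin at its foot; bystander
- vial2: corked glass spice vial, 20 mm across, 97 mm tall, loose in the stand 0 mm along its x; origin at its foot; bystander
- vial3: corked glass spice vial, 20 mm across, 97 mm tall, loose in the stand 30 mm along its x; origin at its foot; bystander
- vial4: corked glass spice vial, 20 mm across, 97 mm tall, loose in the stand 60 mm along its x; origin at its foot; bystander
- salt_dish: small blue bowl, 64 mm across, 30 mm high, loose bystander; origin under its centre
- tea_glass: green tea glass, 60 mm across, 85 mm high, loose bystander; origin under its centre
- pepper_mill: dark wooden pepper mill, 52 mm across, 135 mm tall, loose bystander; origin under its centre
- spice_jar: amber jar with brass cap, 60 mm across, 100 mm tall, loose bystander; origin under its centre
There are look-alikes about, which are no part of the job. Of the things that look like the wand, the smaller one is meant.

How it is judged:
By the outcome, as a careful person would: the job done as asked, in the order asked, and still so for the second after the job is handed in, while the arm keeps its last pose, push and grip.
It also fails if it takes over 59 s, if anything falls off the work surface, if the arm or the gripper's body presses on something with over 40 N, if the wrist force passes 120 N, or if a joint passes its speed limit or range.

## Working session

There is one attempt and no reset: what is moved stays moved. The work goes in short steps, each a Python script; the robot and the scene stay as the last script left them, time stands still between calls to the robot, and variables do not carry over. Pictures are saved under pics/ and viewed, about 8 in all and at most 12, crops included, and the job is handed in when it is done.

```bash
mkdir -p pics; ls
python3 - <<'E'
from bench import env,monitor,eyes
import cv2,numpy as np
np.set_printoptions(precision=4,suppress=True)
for n in("top","side"):
    f=eyes.grab_frame(n); cv2.imwrite(f"pics/{n}0.png",cv2.resize(f["frame"][:,:,::-1],None,fx=1.5,fy=1.5,interpolation=cv2.INTER_CUBIC)); np.savez(f"{n}0.npz",**f)
    print(n,f["mtx"],f["view"],np.linalg.inv(f["view"])[:3,3])
s=monitor.sense();print(s["clock"],s["position"],s["ee_rot"],env.hold_point_z)
E
```

```text
pics
top [[425.332    0.     251.4005]
 [  0.     425.332  198.4446]
 [  0.       0.       1.    ]] [[ 0.0085 -0.9998  0.0201 -0.0184]
 [-0.9941 -0.0106 -0.1075  0.557 ]
 [ 0.1077 -0.0191 -0.994   1.0902]
 [ 0.      0.      0.      1.    ]] [0.4364 0.0084 1.1439]
side [[435.9948   0.     256.6489]
 [  0.     435.9948 191.2317]
 [  0.       0.       1.    ]] [[ 0.991  -0.1338 -0.0009 -0.5403]
 [-0.0912 -0.6705 -0.7363  0.1211]
 [ 0.0979  0.7298 -0.6767  0.981 ]
 [ 0.      0.      0.      1.    ]] [ 0.4504 -0.707   0.7524]
0.1 [ 0.2139 -0.4792  0.2308] [ 0.3851  0.5935 -0.3846  0.5929] 0.0187
```

View pics/top0.png

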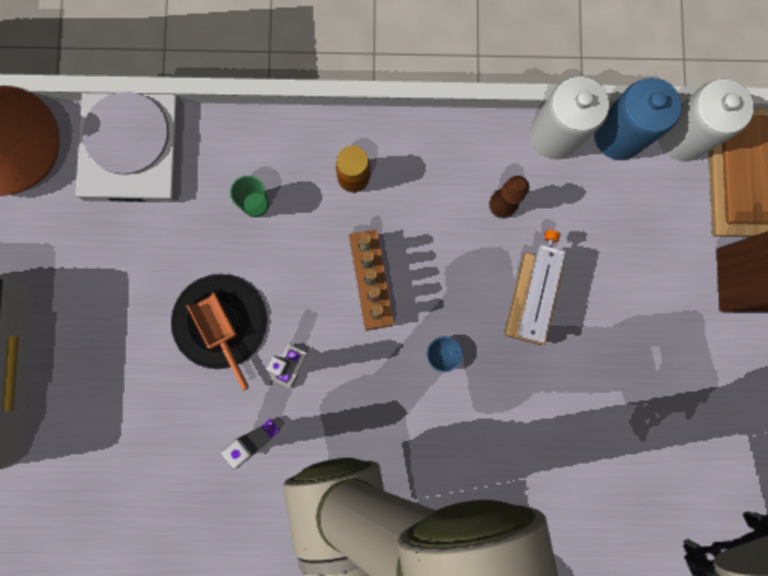

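View pics/side0.png

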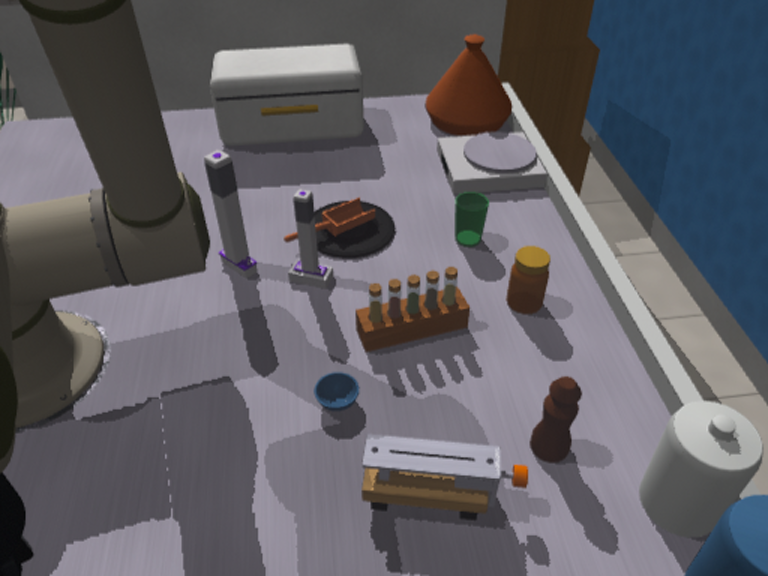

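Top view, at 1.5x: small wand top (278,365) in its cradle (288,367), large look-alike (236,453), scoop (212,320), bracket seam (541,290) with knob (551,236), and vial stand (371,280). In the side view the wand top is at (303,195), the seam runs (390,452) to (474,458), and the scoop is at (350,215). Next I'll zoom in on the relevant parts.

Run:
```python
import cv2,numpy as np
c={"top":[(170,220),(118,185),(333,150)],"side":[(186,122),(185,125),(240,285)]}
rows=[]
for n in c:
    F=np.load(n+"0.npz")["frame"][:,:,::-1];r=[]
    for i,(u,v) in enumerate(c[n]):
        w,h=[(44,48),(72,78),(112,86)][i]
        if n=="side" and i==0:h=70
        if n=="side" and i==1:w,h=72,40
        p=F[v:v+h,u:u+w];s=min(266/w,300/h);p=cv2.resize(p,None,fx=s,fy=s,interpolation=cv2.INTER_CUBIC)
        q=np.zeros((300,266,3),np.uint8);q[:p.shape[0],:p.shape[1]]=p[:300,:266];r.append(q);print(n,i,u,v,s)
    rows.append(np.hstack(r))
cv2.imwrite("pics/crops.png",np.vstack(rows))
```

```text
top 0 170 220 6.045454545454546
top 1 118 185 3.6944444444444446
top 2 333 150 2.375
side 0 186 122 4.285714285714286
side 1 185 125 3.6944444444444446
side 2 240 285 2.375
```

View pics/crops.png

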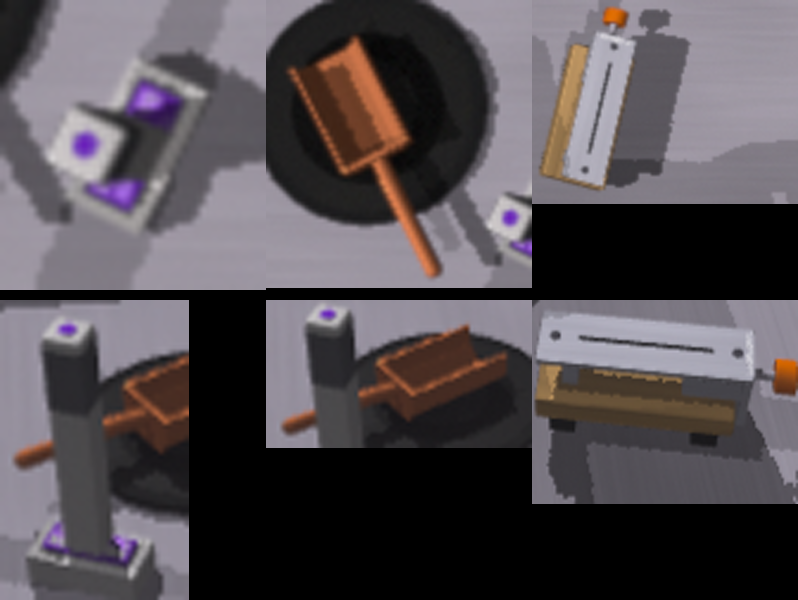

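Crops show the wand's violet top spot at top crop (84,145) and side crop (67,329), the cradle corners, scoop trough corners and seam ends. All of them are distinct. Now I'll measure from masks and triangulate.

```bash
cat > h.py <<'E'
import cv2,numpy as np
np.set_printoptions(precision=4,suppress=True)
def P(f): return f["mtx"]@f["view"][:3]
def tri(ft,pt,fs,ps):
    X=cv2.triangulatePoints(P(ft),P(fs),np.array(pt,float).reshape(2,1),np.array(ps,float).reshape(2,1));X=(X[:3]/X[3])[:,0]
    e=[np.linalg.norm((P(f)@np.r_[X,1])[:2]/(P(f)@np.r_[X,1])[2]-p) for f,p in((ft,pt),(fs,ps))]
    return X,max(e)
def plane(f,p,z):
    V=f["view"];R=V[:3,:3];C=-R.T@V[:3,3];d=R.T@np.linalg.inv(f["mtx"])@np.r_[p,1.];return C+d*(z-C[2])/d[2]
def proj(f,X):
    q=P(f)@np.r_[X,1];return q[:2]/q[2]
def cents(m,lo=3):
    n,l,s,c=cv2.connectedComponentsWithStats(m.astype(np.uint8));return [(c[i],s[i,4]) for i in range(1,n) if s[i,4]>=lo]
E
python3 - <<'E'
from h import *
t=dict(np.load("top0.npz"));s=dict(np.load("side0.npz"))
def sub(f,u,v,w,h):
    m=np.zeros(f["frame"].shape[:2],bool);m[v:v+h,u:u+w]=1;return m
def hsv(f): return cv2.split(cv2.cvtColor(f["frame"],cv2.COLOR_RGB2HSV))
for n,f,b in(("t",t,(170,220,40,40)),("s",s,(186,122,44,70))):
    h,S,v=hsv(f);print(n,"purple",cents((h>125)&(h<150)&(S>90)&sub(f,*b)))
# seam
for n,f,b in(("t",t,(352,172,14,40)),("s",s,(256,294,64,18))):
    h,S,v=hsv(f);m=(v<110)&sub(f,*b)
    ys,xs=np.nonzero(m);p=np.c_[xs,ys].astype(float);c=cents(m);print(n,"seamblobs",c)
    big=max(c,key=lambda a:a[1]);_,l=cv2.connectedComponents(m.astype(np.uint8));k=l[int(round(big[0][1])),int(round(big[0][0]))] 
    k=np.argmax(np.bincount(l[l>0]));ys,xs=np.nonzero(l==k);p=np.c_[xs,ys].astype(np.float32);vx,vy,x0,y0=cv2.fitLine(p,2,0,.01,.01).ravel();d=(p-[x0,y0])@[vx,vy]
    print([np.array([x0+vx*q,y0+vy*q]) for q in(d.min(),d.max())])
# knob & scoop
for n,f,b in(("t",t,(110,180,80,85)),("s",s,(185,125,75,45))):
    h,S,v=hsv(f);m=((h<14)&(S>110)&(v>40)&sub(f,*b)).astype(np.uint8)
    o=cv2.morphologyEx(m,cv2.MORPH_OPEN,np.ones((7,7)))
    cs,_=cv2.findContours(o,0,2);c=max(cs,key=cv2.contourArea);print(n,"scoop",cv2.contourArea(c),cv2.boxPoints(cv2.minAreaRect(c)).tolist(),cv2.approxPolyDP(c,2.5,True)[:,0].tolist())
    hd=m&~cv2.dilate(o,np.ones((3,3)));ys,xs=np.nonzero(hd);print("handle ends",cents(hd), xs.min(),xs.max(),ys.min(),ys.max())
# cradle
h,S,v=hsv(t);m=(((v>185)&(S<30))&sub(t,170,220,40,42)).astype(np.uint8);cs,_=cv2.findContours(m,0,2)
for c in cs:
  if cv2.contourArea(c)>5:print("white",cv2.contourArea(c),cv2.approxPolyDP(c,1.5,True)[:,0].tolist())
E
```

```text
t purple [(array([195.0222, 236.9778]), np.int32(45)), (array([183.6154, 243.3846]), np.int32(13)), (array([189.1786, 251.5357]), np.int32(28))]
s purple [(array([201.2857, 128.4286]), np.int32(7)), (array([198.4375, 177.8125]), np.int32(16)), (array([213.6296, 180.1852]), np.int32(27))]
t seamblobs [(array([361.3111, 194.0222]), np.int32(45))]
[array([357.2905, 211.0685], dtype=float32), array([365.3089, 177.0728], dtype=float32)]
s seamblobs [(array([287.7051, 303.1795]), np.int32(78))]
[array([259.9562, 300.4447], dtype=float32), array([315.0128, 305.8707], dtype=float32)]
t scoop 647.5 [[123.80000305175781, 204.60000610351562], [143.40000915527344, 194.80001831054688], [159.00001525878906, 226.00003051757812], [139.40000915527344, 235.80001831054688]] [[128, 203], [127, 211], [137, 231], [151, 230], [155, 218], [145, 199], [137, 198]]
handle ends [(array([141.5556, 195.3333]), np.int32(9)), (array([124.625, 204.625]), np.int32(8)), (array([155.5833, 243.5556]), np.int32(144))] 124 164 194 259
s scoop 419.0 [[211.24261474609375, 141.9822540283203], [239.50296020507812, 130.2071075439453], [246.27810668945312, 146.4674530029297], [218.01776123046875, 158.2425994873047]] [[244, 141], [239, 134], [228, 135], [215, 141], [215, 151], [228, 154], [244, 147]]
handle ends [(array([247.44, 142.4 ]), np.int32(25)), (array([211.6875, 150.25  ]), np.int32(16)), (array([193.6522, 157.3913]), np.int32(23)), (array([222.6667, 156.3333]), np.int32(3))] 190 249 132 159
white 59.0 [[181, 239], [178, 246], [185, 249], [188, 242]]
```

Run:
```python
from h import *
t=dict(np.load("top0.npz"));s=dict(np.load("side0.npz"))
W,e=tri(t,(183.6154,243.3846),s,(201.2857,128.4286));print("wand top",W,e)
A=tri(t,(365.4,176.6),s,(315.5,305.9));B=tri(t,(357.2,211.5),s,(259.5,300.4))
print("seam",A,B,np.linalg.norm(A[0]-B[0]))
d=A[0]-B[0];print("seam yaw",np.degrees(np.arctan2(d[1],d[0])))
A2,B2=[plane(t,p,.085) for p in((365.4,176.6),(357.2,211.5))];d=A2-B2;print("on plane top",A2,B2,np.linalg.norm(d),np.degrees(np.arctan2(d[1],d[0])))
A2,B2=[plane(s,p,.085) for p in((315.5,305.9),(259.5,300.4))];d=A2-B2;print("on plane side",A2,B2,np.linalg.norm(d),np.degrees(np.arctan2(d[1],d[0])))
g=lambda p,o:(np.array(p)+.5)/3.6944-.5+np.array(o)
T=[g(p,(118,185)) for p in((25,69),(91,40),(142,142),(79,173))];S=[g(p,(185,125)) for p in((201,28),(240,56),(146,95),(114,60))]
X=[tri(t,a,s,b) for a,b in zip(T,S)]
for x in X:print("rim",x)
for f,p in((t,T),(s,S)):
    Y=[plane(f,q,.038) for q in p];a=(Y[0]+Y[1]-Y[2]-Y[3])/2;print("plane",np.mean(Y,0),np.linalg.norm(a),np.degrees(np.arctan2(a[1],a[0])),np.linalg.norm(Y[0]-Y[1]),np.linalg.norm(Y[2]-Y[3]))
# handle axis and lamp/cradle
h0,h1=plane(t,g((115,160),(118,185)),.03),plane(t,g((168,270),(118,185)),.03);d=h0-h1;print("handle",h0,h1,np.degrees(np.arctan2(d[1],d[0])))
k=lambda p:(np.array(p)+.5)/6.0455-.5+np.array([170,220])
C=[plane(t,k(p),.02) for p in((135,62),(208,92),(140,232))];print("cradle",C,"centre",(C[0]+C[2])/2,[np.linalg.norm(C[i]-C[1]) for i in(0,2)],[np.degrees(np.arctan2(*(C[i]-C[1])[1::-1])) for i in(0,2)])
m=lambda p:(np.array(p)+.5)/4.2857-.5+np.array([186,122])
c1=[plane(s,m(p),.02) for p in((28,560-300),(130,568-300),(155,540-300))];print("cradle side",c1)
q=[plane(t,k(p),.176) for p in((72,105),(130,122),(108,185),(48,167))];print("top sq",np.mean(q,0),[np.degrees(np.arctan2(*(q[i]-q[(i+1)%4])[1::-1])) for i in range(4)])
```

```text
wand top [0.4366 0.1415 0.1785] 0.5044904306337278
seam (array([ 0.609 , -0.299 ,  0.0891]), np.float64(0.15965317340947321)) (array([ 0.5167, -0.2759,  0.091 ]), np.float64(2.0891796474617483)) 0.09507378196815158
seam yaw -14.042130024045694
on plane top [ 0.6099 -0.3002  0.085 ] [ 0.5211 -0.2777  0.085 ] 0.09163932645425985 -14.214328404604384
on plane side [ 0.6097 -0.2965  0.085 ] [ 0.5136 -0.2721  0.085 ] 0.09907987983050706 -14.234447009211472
rim (array([0.5388, 0.3171, 0.0372]), np.float64(0.5234246808666574))
rim (array([0.5614, 0.2706, 0.0415]), np.float64(0.27350658638068337))
rim (array([0.489 , 0.2327, 0.0412]), np.float64(0.16803394810042996))
rim (array([0.4678, 0.275 , 0.0439]), np.float64(0.17914512690146628))
plane [0.5145 0.2745 0.038 ] 0.0820481126801105 28.610094713799757 0.050045317710032594 0.04842015727520982
plane [0.5143 0.2778 0.038 ] 0.07981746727097833 26.49454827794636 0.04754249386779618 0.050633489718534916
handle [0.4771 0.2535 0.03  ] [0.4006 0.2139 0.03  ] 27.346555897041547
cradle [array([0.4735, 0.1426, 0.02  ]), array([0.4608, 0.1106, 0.02  ]), array([0.4003, 0.1387, 0.02  ])] centre [0.4369 0.1406 0.02  ] [np.float64(0.03439518374409288), np.float64(0.0667221182392544)] [np.float64(68.29535361858703), np.float64(155.112856815321)]
cradle side [array([0.3985, 0.1383, 0.02  ]), array([0.458, 0.123, 0.02 ]), array([0.4745, 0.1463, 0.02  ])]
top sq [0.4374 0.1401 0.176 ] [np.float64(74.26297539759537), np.float64(-18.015687644801375), np.float64(-106.07977273310235), np.float64(160.19624570591665)]
```

Run:
```python
from h import *
t=dict(np.load("top0.npz"));s=dict(np.load("side0.npz"))
a=cv2.resize(t["frame"][226:264,174:212,::-1],None,fx=10,fy=10,interpolation=cv2.INTER_NEAREST)
b=cv2.resize(s["frame"][167:195,188:226,::-1],None,fx=10,fy=10,interpolation=cv2.INTER_NEAREST)
q=np.zeros((380,770,3),np.uint8);q[:,:380]=a;q[:280,390:]=b;cv2.imwrite("pics/c2.png",q)
print("decoy",plane(t,(157.3,302.3),.22))
v=cv2.cvtColor(t["frame"],cv2.COLOR_RGB2HSV)[...,2];m=(v<110).astype(np.uint8);m[:,:350]=0;m[:,370:]=0;m[:172]=0;m[217:]=0
_,l=cv2.connectedComponents(m);k=l[194,361];ys,xs=np.nonzero(l==k);p=np.c_[xs,ys].astype(np.float32);vx,vy,x0,y0=cv2.fitLine(p,2,0,.01,.01).ravel();d=(p-[x0,y0])@[vx,vy]
E=[plane(t,(x0+vx*q,y0+vy*q),.085) for q in(d.min()-.5,d.max()+.5)];print(E,np.linalg.norm(E[0]-E[1]),[(x0+vx*q,y0+vy*q) for q in(d.min()-.5,d.max()+.5)])
```

```text
decoy [0.313  0.1883 0.22  ]
[array([ 0.5162, -0.2765,  0.085 ]), array([ 0.61  , -0.3003,  0.085 ])] 0.0967667360904408 [(np.float32(356.7368), np.float32(213.45169)), (np.float32(365.41968), np.float32(176.58516))]
```

View pics/c2.png

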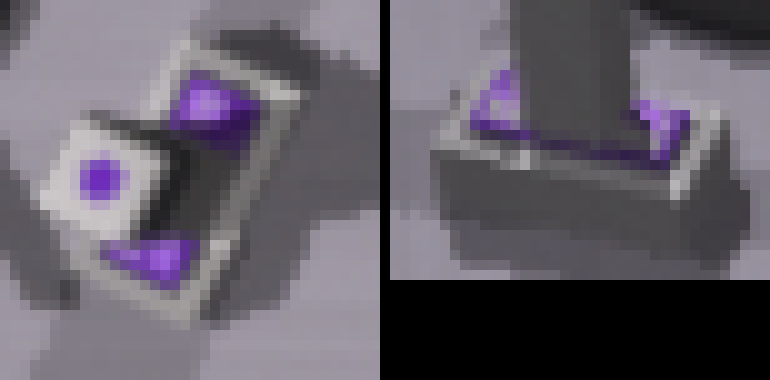

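Crop: the cradle corners are at (187,38), (300,92) and (190,325) in the top view, and (435,145), (682,198) and (722,108) in the side view. The wand stands aligned with the pocket.

```bash
cat >> h.py <<'E'
from scipy.spatial.transform import Rotation as Ro
def quat(yaw,flip=0):
    a=np.radians(yaw+90+180*flip);z=np.array([np.cos(a),np.sin(a),0]);x=np.array([0,0,-1.]);return Ro.from_matrix(np.c_[x,np.cross(z,x),z]).as_quat()
E
python3 - <<'E'
from h import *
from bench import kinematics,monitor
t=dict(np.load("top0.npz"));s=dict(np.load("side0.npz"))
k=lambda p,o:np.array(p)/10-.5+np.array(o)
C=[plane(t,k(p,(174,226)),.02) for p in((187,38),(300,92),(190,325))]
D=[plane(s,k(p,(149,167)),.02) for p in((722,108),(682,198),(435,145))]
for c in(C,D):
    for q in c:print(q)
    print("centre",(c[0]+c[2])/2,np.degrees(np.arctan2(*(c[1]-c[2])[1::-1])),np.degrees(np.arctan2(*(c[0]-c[1])[1::-1]))-90,np.linalg.norm(c[1]-c[2]),np.linalg.norm(c[0]-c[1]))
for f in(0,1):
    for p,y in(((.437,.141,.13),-21),((.437,.141,.25),-21),((.6127,-.2988,.28),-14.2),((.51,-.273,.22),-14.2),((.5144,.276,.17),27.4)):
        print(f,p,kinematics.ik(p,quat(y,f)))
E
```

```text
[0.4749 0.1418 0.02  ]
[0.4611 0.1119 0.02  ]
[0.4002 0.1393 0.02  ]
centre [0.4376 0.1406 0.02  ] -24.239611675560596 -24.875552718744174 0.06677834498367134 0.033014447932401485
[0.4718 0.1479 0.02  ]
[0.4593 0.1147 0.02  ]
[0.3983 0.1434 0.02  ]
centre [0.4351 0.1456 0.02  ] -25.186578227885715 -20.622074336591226 0.06743565797540108 0.035535340035870666
0 (0.437, 0.141, 0.13) [ 0.056   0.284   1.8253 -0.      1.0323 -1.1482]
0 (0.437, 0.141, 0.25) [ 0.056   0.1521  1.652  -0.      1.3375 -1.1482]
0 (0.6127, -0.2988, 0.28) [-0.6252  0.6696  0.8288 -0.      1.6432 -1.9481]
0 (0.51, -0.273, 0.22) [-0.6939  0.4394  1.3471 -0.      1.355  -2.0169]
0 (0.5144, 0.276, 0.17) [ 0.2919  0.4921  1.4008 -0.      1.2487 -1.7571]
1 (0.437, 0.141, 0.13) [ 0.056   0.284   1.8253 -0.      1.0323  1.9934]
1 (0.437, 0.141, 0.25) [ 0.056   0.1521  1.652  -0.      1.3375  1.9934]
1 (0.6127, -0.2988, 0.28) [-0.6252  0.6696  0.8288 -0.      1.6432  1.1934]
1 (0.51, -0.273, 0.22) [-0.6939  0.4394  1.3471 -0.      1.355   1.1247]
1 (0.5144, 0.276, 0.17) [ 0.2919  0.4921  1.4008 -0.      1.2487  1.3845]
```

Run:
```python
from h import *
from bench import env,monitor,eyes
q=quat(-24)
env.reach([.4366,.142,.27],q)
s=monitor.sense();print(s["clock"],s["position"],s["contact_force"])
hit=env.movel([.4366,.142,.129],velocity=.08,guard=12)
s=monitor.sense();print(hit,s["clock"],s["position"],s["contact_force"],s["finger_gap"])
```

```text
2.45 [0.4368 0.1415 0.2699] [ 0.7576 -0.0192  0.0128]
False 4.3667 [0.4368 0.142  0.1293] [ 0.0707  0.1865 -0.3414] 1.0023540444529224
```

Run:
```python
from h import *
from bench import env,monitor,eyes
env.close_gripper(40)
s=monitor.sense();print(s["clock"],s["position"],s["contact_force"],s["ft_torque"],s["finger_gap"],s["joints"])
f=eyes.grab_frame("side");g=eyes.grab_frame("top")
np.savez("side1.npz",**f);np.savez("top1.npz",**g)
cv2.imwrite("pics/c3.png",np.hstack([cv2.resize(x["frame"][b:b+100,a:a+100,::-1],None,fx=4,fy=4,interpolation=cv2.INTER_CUBIC) for x,a,b in((f,150,100),(g,145,190))]))
```

```text
4.95 [0.4367 0.142  0.1291] [0.3828 0.4033 1.0261] [ 0.1113 -0.0613 -0.0281] 0.27846952847606277 [ 0.0584  0.2852  1.8264  0.0001  1.0296 -1.0936]
```

View pics/c3.png

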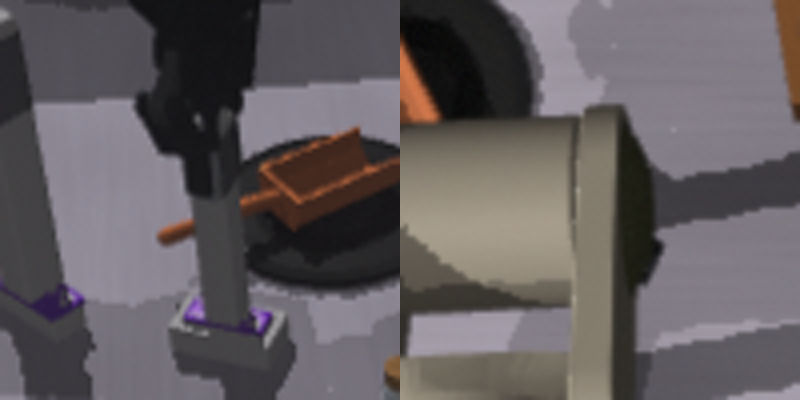

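The grip is good: gap 23.7 mm, almost no side force, and the wand is still seated in the cradle. Next: lift it and carry it over the seam start.

Run:
```python
from h import *
from bench import env,monitor,eyes
env.movel([.4367,.142,.150],velocity=.03)
s=monitor.sense();print(s["clock"],s["position"],s["contact_force"],s["finger_gap"])
env.movel([.4367,.142,.30],velocity=.1)
env.movel([.6138,-.2994,.30],velocity=.15,frame=quat(-14.2))
env.movel([.6138,-.2994,.085+.123+.025],velocity=.08)
s=monitor.sense();print(s["clock"],s["position"],s["contact_force"],s["finger_gap"])
f=eyes.grab_frame("side");g=eyes.grab_frame("top")
np.savez("side2.npz",**f);np.savez("top2.npz",**g)
cv2.imwrite("pics/c4.png",np.hstack([cv2.resize(x["frame"][b:b+130,a:a+100,::-1],None,fx=4,fy=4,interpolation=cv2.INTER_CUBIC) for x,a,b in((f,250,210),(g,325,130))]))
```

```text
5.9 [0.4366 0.142  0.1499] [ 0.0458 -0.1912 -1.6309] 0.2723185276142167
11.85 [ 0.614  -0.2995  0.2337] [ 0.1318 -0.1139 -1.272 ] 0.27573491184823007
```

View pics/c4.png

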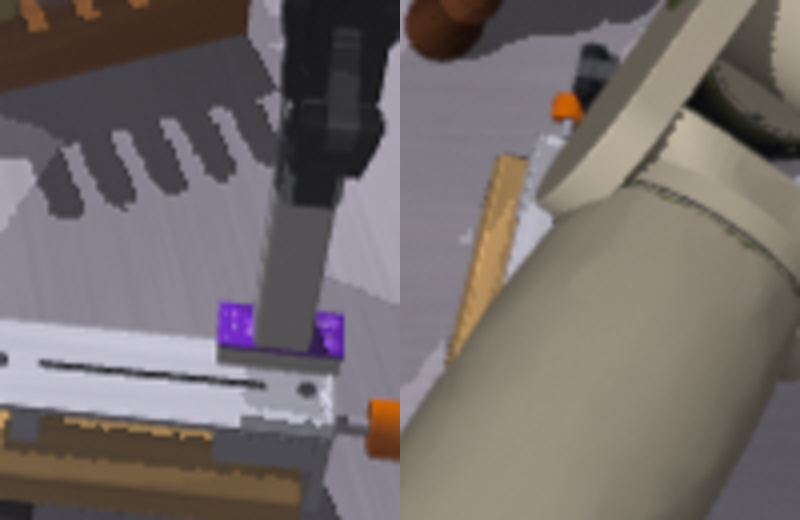

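The side crop shows the lamp square over the arm by the knob. Its lower near edge runs (218,361) to (340,374), and the seam lies below it from (40,362) to (265,385). The top view is blocked by the arm. I'll compare the lamp with the seam in this same side frame.

Run:
```python
from h import *
s=dict(np.load("side2.npz"))
u=np.array([np.cos(np.radians(-14.2)),np.sin(np.radians(-14.2))]);n=np.array([-u[1],u[0]])
c=np.array([.614,-.2995])
F=s["frame"];hh,S,v=cv2.split(cv2.cvtColor(F,cv2.COLOR_RGB2HSV))
m=((hh>125)&(hh<150)&(S>90)).astype(np.uint8);m[:,:295]=0;m[:280]=0;m[310:]=0
print("violet",cv2.boundingRect(m))
for z in(.1107,.1287):
  print(z,"pred corners crop",[((proj(s,np.r_[c+a*.026*u+b*.010*n,z])-[250,210])*4+1.5) for a,b in((-1,-1),(1,-1),(-1,1),(1,1))])
k=lambda p:(np.array(p)+.5)/4-.5+np.array([250,210])
a,b=[plane(s,k(p),.1107)[:2] for p in((218,361),(339,374))]
o=(a+b)/2+.01*n;print("wand origin by side",o,"len",np.linalg.norm(b-a),"yaw",np.degrees(np.arctan2(*(b-a)[::-1])))
e0,e1=[plane(s,k(p),.085)[:2] for p in((265,385),(40,362))];print("seam side",e0,e1,"origin rel start: along,across",(o-e0)@u,(o-e0)@n)
```

```text
violet (304, 285, 32, 15)
0.1107 pred corners crop [array([218.8848, 370.6716]), array([342.0865, 382.6483]), array([220.4228, 331.1124]), array([341.2389, 342.6263])]
0.1287 pred corners crop [array([222.0262, 346.4311]), array([347.3139, 358.4626]), array([223.5276, 306.7012]), array([346.3491, 318.2603])]
wand origin by side [ 0.6142 -0.295 ] len 0.05131398197948285 yaw -14.91537636176786
seam side [ 0.6103 -0.2965] [ 0.5139 -0.2716] origin rel start: along,across 0.0034244492513318494 0.0024327539675926295
```

Run:
```python
from h import *
from bench import env,monitor,eyes
t=dict(np.load("top0.npz"));s=dict(np.load("side0.npz"))
c=np.array([0,2.3])
print("seam z, side view corrected",tri(t,(365.42,176.59),s,np.array((315.5,305.9))+c),tri(t,(356.74,213.45),s,np.array((259.5,300.4))+c))
print("wand top",tri(t,(183.6154,243.3846),s,np.array((201.2857,128.4286))+c*.7))
hit=env.movel([.6135,-.3015,.218],velocity=.03,guard=5)
env.hold(.3)
s=monitor.sense();print(hit,s["clock"],s["position"],s["contact_force"],s["finger_gap"])
f=eyes.grab_frame("side");np.savez("side3.npz",**f)
cv2.imwrite("pics/c5.png",cv2.resize(f["frame"][260:330,235:345,::-1],None,fx=6,fy=6,interpolation=cv2.INTER_CUBIC))
```

```text
seam z, side view corrected (array([ 0.6094, -0.3004,  0.0842]), np.float64(0.35960390647423607)) (array([ 0.5146, -0.2765,  0.0846]), np.float64(0.8818212007906491))
wand top (array([0.4364, 0.1422, 0.1737]), np.float64(0.5936241375427891))
False 12.9083 [ 0.6135 -0.3015  0.2181] [-0.5497 -0.0114 -1.8687] 0.2794558524825662
```

View pics/c5.png

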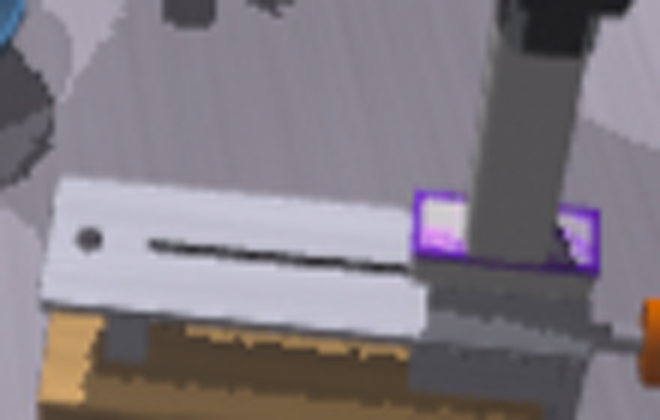

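The lamp is about 1 cm above the metal at the knob end, over the seam line, and nothing is touching. With the side-view bias removed, the seam height comes out at 84–85 mm, which agrees with the text. Starting the sweep.

Run:
```python
from h import *
from bench import env,monitor,eyes
u=np.array([np.cos(np.radians(-14.2)),np.sin(np.radians(-14.2))])
p1=np.array([.6135,-.3015])-.1068*u
hit=env.movel([*p1,.218],velocity=.02,guard=6)
s=monitor.sense();print(hit,s["clock"],s["position"],s["contact_force"],s["finger_gap"])
f=eyes.grab_frame("side");np.savez("side4.npz",**f)
cv2.imwrite("pics/c6.png",cv2.resize(f["frame"][260:330,235:345,::-1],None,fx=6,fy=6,interpolation=cv2.INTER_CUBIC))
```

```text
False 18.45 [ 0.51   -0.2753  0.218 ] [-0.5158  0.564  -1.6435] 0.2744139084242298
```

View pics/c6.png

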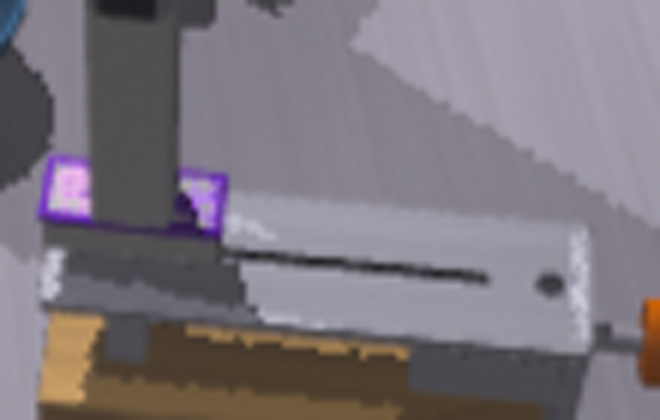

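The sweep ended past the seam's far end: lamp centre just beyond it, lamp parallel to the seam, force unchanged. Now lifting and carrying the wand over the vials to above the scoop.

Run:
```python
from h import *
from bench import env,monitor,eyes
env.movel([.51,-.2753,.31],velocity=.1)
env.movel([.5145,.2745,.31],velocity=.15,frame=quat(27.6))
env.movel([.5145,.2745,.196],velocity=.08,guard=6)
env.hold(.3)
s=monitor.sense();print(s["clock"],s["position"],s["contact_force"],s["finger_gap"])
f=eyes.grab_frame("side");np.savez("side5.npz",**f);g=eyes.grab_frame("top");np.savez("top5.npz",**g)
cv2.imwrite("pics/c7.png",np.hstack([cv2.resize(x["frame"][b:b+90,a:a+80,::-1],None,fx=5,fy=5,interpolation=cv2.INTER_CUBIC) for x,a,b in((f,180,80),(g,105,170))]))
```

```text
25.2583 [0.5145 0.2745 0.1961] [-0.5592 -0.3644 -1.3728] 0.2786967812473622
```

View pics/c7.png

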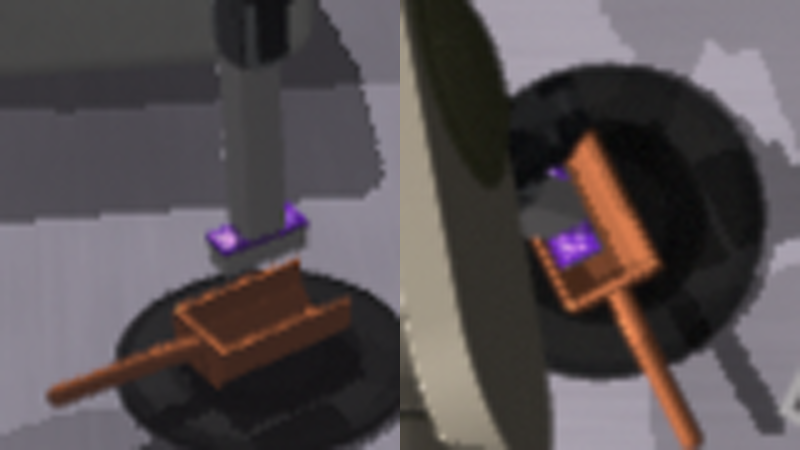

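Both views show the lamp above the trough and lengthwise with it. In the top crop the violet back end of the lamp has corners (550,245)/(570,268)/(603,242). In the side crop the lamp's violet front-lower edge runs (208,237) to (308,218) or so. Comparing these with FK:

Run:
```python
from h import *
t=dict(np.load("top5.npz"));s=dict(np.load("side5.npz"))
a=np.radians(27.6);u=np.array([np.cos(a),np.sin(a)]);n=np.array([-u[1],u[0]]);c=np.array([.5145,.2745])
for nm,f,o in(("side",s,(180,80)),("top",t,(105,170))):
  for z in(.073,.091):
    print(nm,z,"+-,--,-+,++",[np.round((proj(f,np.r_[c+i*.026*u+j*.01*n,z])-o)*5+2) for i,j in((1,-1),(-1,-1),(-1,1),(1,1))])
  hh,S,v=cv2.split(cv2.cvtColor(f["frame"],cv2.COLOR_RGB2HSV));m=((hh>125)&(hh<150)&(S>90)).astype(np.uint8)
  m[:,:o[0]]=0;m[:,o[0]+80:]=0;m[:o[1]]=0;m[o[1]+60:]=0
  cs,_=cv2.findContours(m,0,2)
  for q in cs:
    if cv2.contourArea(q)>2:print("violet",(cv2.approxPolyDP(q,1,True)[:,0]-o)*5+2)
  print("rim pred",[np.round((proj(f,np.r_[c+i*.042*u+j*.0255*n,.038])-o)*5+2) for i,j in((1,-1),(-1,-1),(-1,1),(1,1))])
```

```text
side 0.073 +-,--,-+,++ [array([311., 249.]), array([231., 281.]), array([211., 264.]), array([291., 232.])]
side 0.091 +-,--,-+,++ [array([311., 221.]), array([229., 253.]), array([209., 236.]), array([290., 205.])]
violet [[207 237]
 [222 252]
 [272 237]
 [247 242]
 [232 227]]
violet [[287 202]
 [282 232]
 [307 222]]
rim pred [array([353., 305.]), array([224., 359.]), array([175., 313.]), array([302., 262.])]
top 0.073 +-,--,-+,++ [array([158., 158.]), array([203., 250.]), array([167., 269.]), array([122., 176.])]
top 0.091 +-,--,-+,++ [array([149., 155.]), array([195., 248.]), array([158., 267.]), array([112., 173.])]
violet [[187 222]
 [147 242]
 [162 267]
 [197 252]]
violet [[147 167]
 [167 177]
 [162 167]]
rim pred [array([189., 125.]), array([259., 268.]), array([170., 313.]), array([100., 169.])]
```

The lamp sits about 1 mm towards −x and −y of the trough centre in both views. I'll correct that and make the final descent.

Run:
```python
from h import *
from bench import env,monitor,eyes
hit=env.movel([.5155,.2757,.171],velocity=.03,guard=5)
env.hold(.7)
s=monitor.sense();print(hit,s["clock"],s["position"],s["contact_force"],s["finger_gap"],abs(s["qvel"]).max())
f=eyes.grab_frame("side");np.savez("side6.npz",**f);g=eyes.grab_frame("top");np.savez("top6.npz",**g)
cv2.imwrite("pics/c8.png",np.hstack([cv2.resize(x["frame"][b:b+90,a:a+80,::-1],None,fx=5,fy=5,interpolation=cv2.INTER_CUBIC) for x,a,b in((f,180,80),(g,105,170))]))
```

```text
False 27.0417 [0.5155 0.2757 0.171 ] [ 0.512  -0.2652 -2.0551] 0.27960080637943246 0.0010737576649494974
```

View pics/c8.png

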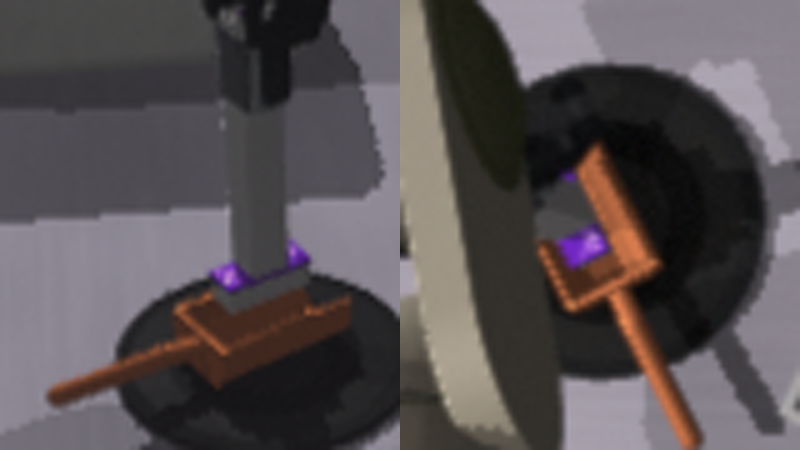

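The lamp is low over the trough, centred and lengthwise with it. The scoop hasn't moved and the contact force shows no touch. Handing in.

```bash
python3 -c "
from bench import job;print(job.hand_in())"
```

```text
the job is handed in; nothing more can be done
None
```

I handed the job in at about 27 s on the robot's clock. The arm is holding the smaller wand still and upright, with its lamp over the scoop's trough.

- **Grip and lift:** I gripped the grey part of the handle from above; the gap was about 23.7 mm. The wand lifted straight up out of the cradle with no sideways force.
- **Seam pass:** The lamp went along the whole seam from the knob end at about 2 cm/s, overrunning each end by about 3 mm. It stayed about 10 mm above the metal, lengthwise with the seam, and the 6 N force guard never tripped.
- **Scoop:** I carried the wand over the vials with the lamp about 7 cm above the corks, then lowered it over the trough. By arm position and the given sizes the lamp is about 10 mm above the rim. The last pictures show it over the trough, lengthwise and not touching, with the scoop where it was. The force on the tool was about the wand's own weight.

**Checks that disagreed:**
- **Camera bias:** The side camera read about 4 mm high in y compared with the top camera and the arm's position. With that removed, the seam height came out at 84–85 mm against 85 mm given. I relied mainly on the top view for positions.
- **Lamp over the scoop:** The views showed the lamp about 1 mm off the trough centre, so I moved it by that much before the final descent. I expect 1–2 mm of remaining error.
- **Not measured again:** I did not re-measure the vials, dishes and jars at the end. The planned path cleared them.

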